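Prove the disc sander's stop button before work

TASK

Check the sander's stop before work starts: with the fingertips push the big three-lobed mushroom button fully in until it catches, and take the fingers off so that it is seen to stay down by itself. Then push one of its lobes round clockwise (seen from above) until the latch lets go and the button springs out again, and finish with the hand clear. It is all done by pushing: do not ram or squeeze the button, do not press the flat start button, and leave everything else on the bench as it lies, neither lifted nor shifted.

Things in the scene. Friction and masses are not known exactly. Their poses are not given: they have to be found in the camera images.
- stop_station: Grey switch enclosure of the stop button, 80 x 80 x 58 mm, screwed to the bench (it cannot move); its place and yaw differ each time. Origin: centre of its underside on the bench, under the button's axis; z up. A steel bezel, 48 mm across, rises to 66 mm above the bench under the button's head.
- stop_top (a point): Centre of the top of the stop button, a black mushroom head: dome 49 mm across with three straight-sided lobes 120 degrees apart, open gaps between them. Standing out, this point is 100 mm above the bench. Lobe tops lie 6 mm, lobe undersides 19 mm and the head's underside 20 mm below it; under that is only its 32 mm stem, the bezel and the enclosure. Moves and turns with the head.
- stop_lobe1 (a point): Outer end of lobe 1, on its centre line at the height of its top, 33 mm from the button's axis; moves and turns with the head. Each lobe is 18 mm wide with a rounded end. At rest lobe 1 lies on the enclosure's +x side.
- stop_lobe2 (a point): The same point of lobe 2 (120 degrees anticlockwise from lobe 1, seen from above).
- stop_lobe3 (a point): The same point of lobe 3 (120 degrees clockwise from lobe 1, seen from above).
- stop_press (a joint): How far the stop button is pushed in, m: 0 standing out, 0.0095 against its stop. Pushed past 0.007 it catches, and then stays at about 0.007 by itself. The spring needs 5 N to start and about 10 N to get past the catch; let go before that, it springs out again.
- stop_twist (a joint): Turn of the head, rad, growing clockwise seen from above: 0 at rest, stop at 1.05. With the button caught, the latch lets go at about 0.8 and the head springs up to standing out; a light spring (up to 0.07 N m) turns it back to 0 when it is let go. A fingertip pushing sideways on a lobe near its end (about 3 N) turns it.
- start_station: Grey enclosure of the same size and height (58 mm) with the sander's start button, screwed to the bench to the left or right of the stop. Origin: centre of its underside.
- start_button (a joint): How far the flat white start button (30 mm across, top 76 mm above the bench, on the middle of the start enclosure) is pressed in, m: 0 to 0.006. Not to be pressed.
- checker1: Loose cream bone checker, 36 mm across, 9 mm thick, lying flat near the stop station. Origin: centre of its underside. To be left as it lies.
- checker2: A second, equal checker near the stop station. To be left as it lies.
- checker3: A third, equal checker near the start station. To be left as it lies.
- clamp_pad: Loose beech clamp pad with a cork face, 60 x 42 x 20 mm, behind the start station. Origin: centre of its underside. To be left as it lies.
- dice_box: Loose walnut dice box with a sliding cover, 75 x 48 x 36 mm, to the left. Origin: centre of its underside. To be left as it lies.
- try_square: Loose steel try square lying flat, stock 110 x 20 x 16 mm along its x, blade 150 mm along its y, to the left. Origin: underside of the middle of the stock. To be left as it lies.
- board: Loose half-built mahogany board tray, 360 x 220 x 42 mm, to the right. Origin: centre of its underside. To be left as it lies.

How it is judged:
On the way, in this order (a step that is already met when the one before it is completed fails the run):
1. the stop button is pushed in to its catch (over 6.5 mm) by the fingers (value of joint stop_press above 0.0065 m and contact force between the fingers and stop_twist above 1 N), for 0.05 s.
2. the fingers are off and the button stays in by itself (over 5 mm, untouched for 0.3 s) (value of joint stop_press above 0.005 m and contact force between each of the fingers, the arm and stop_twist below 0.05 N), for 0.3 s.
3. the caught head is turned clockwise by the fingers (over 0.65 rad) (value of joint stop_twist above 0.65 rad and contact force between the fingers and stop_twist above 0.3 N), for 0.02 s.
At the end, for the whole second after the job is handed in: The stop button stands out again (pushed in less than 1 mm), its head turned back to rest (under 0.1 rad), the start button is out, and every loose thing lies within 10 mm of where it was (value of joint each of stop_press, start_button below 0.001 m and value of joint stop_twist below 0.1 rad and distance of each of checker1, checker2, checker3, clamp_pad, dice_box, try_square, board from where it was at the start of the episode below 0.01 m); the robot touches nothing.
It fails at once if the start button is pressed (over 2 mm) (value of joint start_button above 0.002 m).
It fails at once if the stop button is rammed or squeezed hard (over 45 N) (contact force between any of the fingers, the arm and stop_twist above 45 N).
It fails at once if a loose thing is lifted or shoved more than 10 mm (distance of any of checker1, checker2, checker3, clamp_pad, dice_box, try_square, board from where it was at the start of the episode above 0.01 m).
It also fails if it takes over 43 s, if anything falls off the work surface, if the arm or the gripper's body presses on something with over 40 N, if the wrist force passes 120 N, or if a joint passes its speed limit or range.

ROBOT

A 6-joint arm with a two-finger parallel gripper is mounted at the origin on the work surface. World frame = base frame: x ahead of the robot, y to its left, z up, the work surface at z = 0. Lengths are in m, angles in rad, forces in N, time in s.
With the tool pointing down it reaches from about 0.3 to 0.875 m from the base axis. Payload 6.4 kg.
Tool frame: the origin (TCP) lies midway between the tips of the shut fingers; the grasp point (between the pads) lies 19 mm behind it; x points along the fingers, y is the direction in which the jaws open and shut, and the axes are right-handed (so a half turn about x gives the same grasp; the last joint's range is limited). The gripper opens to 85 mm and grips with 20 to 120 N. Pads are 22 mm wide; open, the fingers measure 114 mm over their backs; the gripper's body (76 mm by 85 mm) begins 54 mm behind the grasp point. The pads swing forward as they close: fully open they stand 13 mm farther back than shut.
Start: joints at [0.943, 0.181, 1.607, -0, 1.354, -0.206], TCP at [0.235, 0.525, 0.195] pointing down, gripper open.
Joint ranges: [-2.99, 2.99], [-0.89, 2.07], [0.3, 2.58], [-1.14, 4.28], [0, 2.63], [-3.12, 3.12]. Speed limits (rad/s): [2.57, 2.57, 3.01, 3.14, 3.14, 3.14].

INTERFACE

Orientations are given as a unit quaternion [w, x, y, z].
In Python, from bench import ctrl gives the robot as it stands.
- The arm moves only by the tool step_arm, never from a script. Its argument "motion" is a list of rows, each a list of 7 numbers: the shift along the tool's x, y, z in mm, then the turn, a rotation vector about the tool's x, y, z in degrees, then the closure in counts, from 0 (fully open) to 255 (shut). In form: [[tx, ty, tz, rx, ry, rz, hand], ...]. A call has 1 to 10 rows; each row is the pose to reach, as a shift and turn from the pose commanded when the call began, along the tool's axes at that moment; what a row does not reach only later rows make up. A row lasts 1/8 s, in which the tool goes at most 62.5 mm and 10.7 degrees, less where a joint would pass 70% of its speed; a pose out of reach is approached as far as the arm can. A call with a gripper value outside its range is refused whole. The fingers move at their own pace and stop on an object; the grip force is fixed at half the most. Time passes only in rows, so rows that repeat a pose let the fingers close. It gives the time, the measured TCP pose, the force and the opening at its end, in the units of the state.
- ctrl.get_obs(): the state, without advancing time (a new reading comes with each control period).
- ctrl.camera(name): name is "side" or "top"; returns (picture, depth): 384x512x3 uint8, red, green, blue; 384x512 float32, m along the optical axis (not along the pixel's ray), 0 where there is no reading.
- ctrl.camera_info(name): a dict with "fx", "fy", "cx", "cy" (pixels), "T" (4x4, takes a point from camera to world coordinates). Camera axes: x right, y down, z forward; pixel columns grow to the right and rows downward; lengths in m; the calibration is good to about 2 mm. A picture is of the moment at which its call begins. camera_info takes no time and is no camera call.
- ctrl.hand_in(): hands the job in, once; it reports no verdict.
The state is a dict: "time_s": time; "q": joint angles; "dq": joint speeds; "joint_efforts": joint torques, N m; "eef_pos": TCP position; "eef_rot": TCP orientation; "wrist_force": force on the tool from outside, world axes, zero at the start; "torque": the same for the moment, N m; "opening": opening from 0.0 (shut) to 1.0 (fully open).
Only numpy, scipy, OpenCV 4.12 (cv2) and the standard library are available. Lean on these libraries where they do the work, as an engineer would, in place of code of your own. Each camera call takes 0.05 s, during which the arm holds its last target. There are 200 camera calls.

## Working session

There is one attempt and no reset: what is moved stays moved. The work goes in short steps, Python scripts to look and compute and a tool call to move; the robot and the scene stay as the last step left them, time stands still between calls to the robot, and variables do not carry over. Pictures are saved under pics/ and viewed, about 8 in all and at most 12, crops included, and the job is handed in when it is done.

Besides the shell and the picture viewer there is one more tool, called after ">>>" as name(argument=value, ...), one argument or row to a line, values as JSON. step_arm: Moves the arm, as the interface text tells. Its arguments: {"type":"object","properties":{"motion":{"type":"array","items":{"type":"array","items":{"type":"number"}}}},"required":["motion"]}

```bash
mkdir -p pics; cat > h.py <<'E'
from bench import ctrl
import numpy as np, cv2
def shot(n):
    im,d=ctrl.camera(n); i=ctrl.camera_info(n)
    v,u=np.mgrid[:384,:512]
    P=np.stack([(u-i['cx'])/i['fx']*d,(v-i['cy'])/i['fy']*d,d,np.ones_like(d)],-1)@np.array(i['T']).T
    return im,d,P[...,:3]
def save(im,f,s=1): cv2.imwrite('pics/'+f,cv2.resize(im[...,::-1],None,fx=s,fy=s,interpolation=cv2.INTER_CUBIC))
E
python3 - <<'E'
from h import *
o=ctrl.get_obs();print(o['eef_pos'],o['eef_rot'],o['wrist_force'],o['opening'])
for n in('top','side'):
    im,d,P=shot(n);save(im,n+'0.png',1.5);np.savez(n+'0.npz',im=im,P=P,d=d)
    print(n,ctrl.camera_info(n)['T'])
    m=(d>0)&(P[...,2]>.05)&(P[...,2]<.11)&(im.max(-1)<60)
    k,l,s,c=cv2.connectedComponentsWithStats(m.astype('uint8'))
    for j in range(1,k):
        if s[j,4]>40: print(s[j],c[j],np.median(P[l==j],0),P[l==j].max(0))
E
```

```text
[0.23501791 0.52409316 0.19439609] [ 0.69119329  0.14745005  0.69168759 -0.14858868] [ 0.91720994 -0.26220684  0.28005418] 0.9981774685341713
top [[ 0.00623721 -0.99881845  0.04819547  0.46078905]
 [-0.99991747 -0.00568823  0.01151959 -0.02872725]
 [-0.01123184 -0.04826334 -0.99877149  1.44180356]
 [ 0.          0.          0.          1.        ]]
[ 74  62  28  21 366] [87.59836066 71.43989071] [0.92582303 0.54744305 0.0828567 ] [0.95856609 0.5945176  0.09127312]
[218  76  23  21 227] [228.05286344  85.39647577] [0.88477295 0.07608444 0.0655146 ] [0.9176121  0.11148527 0.10792198]
[ 71  79  36  17 150] [92.06666667 90.23333333] [0.85861239 0.52822191 0.08696462] [0.89165661 0.59368857 0.1096517 ]
[360  80  17   7  49] [367.12244898  83.67346939] [ 0.88871615 -0.39016881  0.07321272] [ 0.89560949 -0.36953236  0.09561194]
[ 74  94  37  17 174] [ 94.51149425 105.00574713] [0.80711384 0.51729516 0.09037749] [0.84526615 0.58027173 0.10997316]
[186 187  17  17 199] [192.81407035 195.70351759] [0.50804296 0.18586739 0.09592717] [0.53754827 0.20881975 0.10746781]
[223 323  54  25 366] [249.19672131 335.04644809] [ 0.05980209 -0.00122903  0.07906564] [0.08917065 0.08604406 0.10996914]
side [[ 0.90009944 -0.26380757  0.34673703  0.16302372]
 [-0.43566396 -0.53725423  0.72218752 -0.77488852]
 [-0.0042326  -0.8011014  -0.59851368  0.72795335]
 [ 0.          0.          0.          1.        ]]
[256  88  22  20  97] [265.6185567   98.65979381] [0.80950626 0.51534701 0.08666427] [0.84664966 0.58165449 0.10978816]
[216 152  18  14 165] [225.56969697 158.01212121] [0.50543417 0.17845677 0.0932719 ] [0.5382204  0.22626087 0.1024007 ]
[369 187  11  11  78] [373.78205128 192.15384615] [ 0.79711902 -0.15465135  0.09183423] [ 0.81755343 -0.13924533  0.10187442]
```

View pics/top0.png

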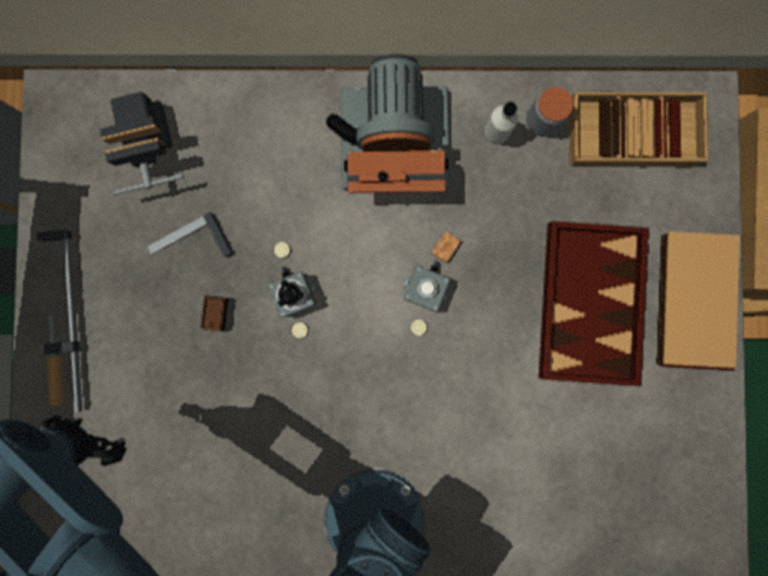

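View pics/side0.png

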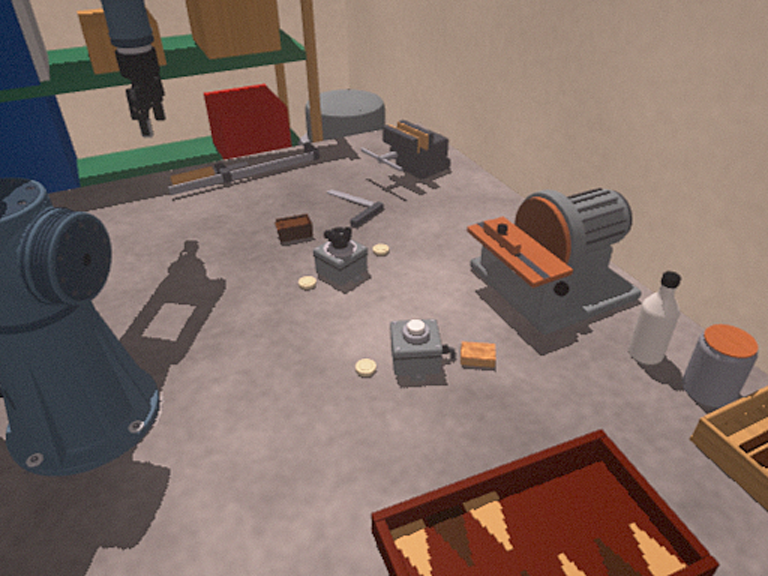

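```bash
cat > fit.py <<'E'
from h import *
from scipy.optimize import differential_evolution as DE
def head(n,im,P,c0,zt=.1,r=30):
    # template fit of the black head: dome disc + 3 lobes, projected
    i=ctrl.camera_info(n);Ti=np.linalg.inv(np.array(i['T']))
    pr=lambda X:(lambda q:np.stack([i['fx']*q[:,0]/q[:,2]+i['cx'],i['fy']*q[:,1]/q[:,2]+i['cy']],1))(np.c_[X,np.ones(len(X))]@Ti.T)
    g=im.max(-1).astype(float); m=(g<45).astype(float)
    def poly(x,y,th,ex=0):
        out=[]
        a=np.linspace(0,2*np.pi,40)
        for z in(zt-.006,zt-.019):
            out.append(np.c_[x+.0245*np.cos(a),y+.0245*np.sin(a),0*a+z])
            for k in range(3):
                b=np.linspace(-np.pi/2,np.pi/2,12)
                L=np.r_[[[0,-.009]],np.c_[.024+.009*np.cos(b),.009*np.sin(b)],[[0,.009]]]
                t=th+k*2*np.pi/3;R=np.array([[np.cos(t),-np.sin(t)],[np.sin(t),np.cos(t)]])
                out.append(np.c_[L@R.T+[x,y],np.full(len(L),z)])
        return [pr(o) for o in out]
    c=pr(np.array([[*c0,zt]]))[0];u0,v0=(c-r).astype(int);S=8
    M=cv2.GaussianBlur(m[v0:v0+2*r,u0:u0+2*r],(0,0),.7)
    def mask(p):
        A=np.zeros((2*r*S,2*r*S),np.uint8)
        for q in poly(*p):cv2.fillPoly(A,[np.round(((q-[u0,v0])+.5)*S-.5).astype(np.int32)],1)
        return cv2.GaussianBlur(cv2.resize(A.astype(np.float32),(2*r,2*r),interpolation=cv2.INTER_AREA),(0,0),.7)
    s=DE(lambda p:((mask(p)-M)**2).sum(),[(c0[0]-.02,c0[0]+.02),(c0[1]-.02,c0[1]+.02),(-np.pi/3,np.pi/3)],seed=1,maxiter=40,popsize=12)
    vis=cv2.resize(im[v0:v0+2*r,u0:u0+2*r],None,fx=8,fy=8,interpolation=cv2.INTER_CUBIC)
    for q in poly(*s.x):cv2.polylines(vis,[np.round(((q-[u0,v0])+.5)*8).astype(np.int32)],True,(255,60,0),1)
    return s.x,s.fun,M.sum(),vis
E
python3 - <<'E'
from fit import *
V=[]
for n in('top','side'):
    f=np.load(n+'0.npz');im,P,d=f['im'],f['P'],f['d']
    x,fu,ms,v=head(n,im,P,(.505,.19));V.append(v);print(n,'head',x,np.degrees(x[2]),fu,ms)
    for nm,c in(('stop',(.50,.19)),('start',(.51,-.02))):
        m=(d>0)&(abs(P[...,2]-.058)<.005)&(np.hypot(P[...,0]-c[0],P[...,1]-c[1])<.075)
        q=P[m][:,:2].astype(np.float32);r=cv2.minAreaRect(q*1000);print(n,nm,m.sum(),r,np.median(P[m],0))
    m=(im[...,0]>130)&(im[...,1]>120)&(im[...,2]>80)&(P[...,2]<.02)&(P[...,2]>-.01)&(np.hypot(P[...,0]-.5,P[...,1]-.1)<.2)
    k,l,s,c=cv2.connectedComponentsWithStats(m.astype('uint8'))
    for j in range(1,k):
        if s[j,4]>30: print('chk',s[j,4],np.mean(P[l==j],0))
    m=(np.hypot(P[...,0]-.505,P[...,1]-.19)<.012)&(P[...,2]>.08)
    print('dome',np.median(P[m],0),P[m][:,2].max())
save(np.hstack(V)[...,:],'fit0.png',.8)
E
```

```text
top head [0.50956094 0.18748291 0.39960757] 22.895827396440296 32.69757890813766 214.0
top stop 333 ((510.9632568359375, 189.0306854248047), (81.88481903076172, 82.29209899902344), 22.788326263427734) [0.506189   0.18088362 0.05782849]
top start 98 ((521.7806396484375, -85.51481628417969), (29.92625617980957, 51.87184524536133), 68.45867156982422) [ 0.51747109 -0.08123877  0.057606  ]
chk 2784 [ 5.67754189e-01  2.05560743e-02 -3.09996609e-04]
chk 95 [0.61629176 0.22046898 0.00744462]
chk 68 [ 0.51739149  0.08711546 -0.0009685 ]
chk 55 [ 4.66214198e-01  1.05343259e-01 -1.87971572e-04]
chk 95 [0.42907316 0.17649567 0.00675028]
dome [0.50456523 0.19054561 0.09894792] 0.10746780757738672
side head [0.50875916 0.18351176 0.42118362] 24.132044023793657 125.11375674354895 38.00000000000001
side stop 282 ((511.830078125, 188.119873046875), (83.05718994140625, 86.26847076416016), 20.768165588378906) [0.4990218  0.17048378 0.05820093]
side start 75 ((516.5897827148438, -81.75721740722656), (29.88619041442871, 39.91791534423828), 79.21961975097656) [ 0.50936245 -0.07971491  0.05815955]
chk 7072 [4.81333246e-01 7.58148710e-02 2.12638037e-04]
dome [0.50566681 0.1875511  0.09898221] 0.10240069811072161
```

View pics/fit0.png

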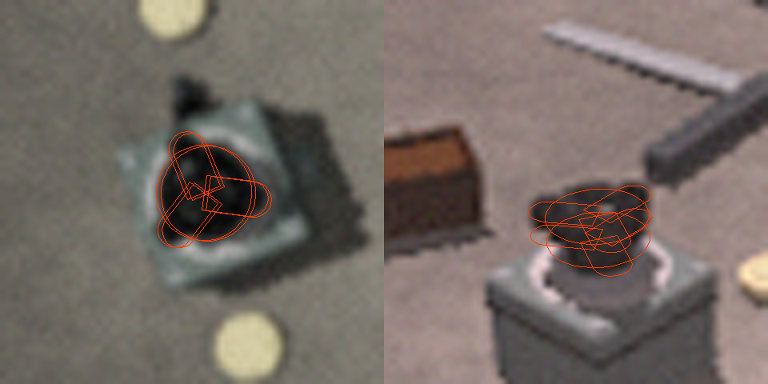

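The overlay sits well on the top view. The button axis is at about (0.510, 0.188), lobe 1 at 23° (matching the enclosure's yaw), and the dome top near z 0.10. Two checkers lie at (0.616, 0.220) and (0.429, 0.176). Next I move over the button with the fingers shut.

>>> step_arm(
  motion=[
    [0, -28, 55, -4, 0, 0, 255],
    [0, -56, 111, -8, 0, 0, 255],
    [0, -84, 167, -12, 0, 0, 255],
    [10, -112, 222, -17, 0, 0, 255],
    [20, -139, 278, -17, 0, 0, 255],
    [40, -166, 333, -17, 0, 0, 255],
    [60, -180, 362, -17, 0, 0, 255],
    [60, -194, 388, -17, 0, 0, 255],
    [60, -194, 388, -17, 0, 0, 255],
    [60, -194, 388, -17, 0, 0, 255],
  ],
)

```text
time_s: 1.35
eef_pos: [0.5094, 0.1892, 0.1351]
eef_rot: [0.705, 0.044, 0.706, -0.044]
wrist_force: [-0.8, 0.1, 0.9]
opening: 0.002
```

```bash
cat > st.py <<'E'
from h import *
from scipy.spatial.transform import Rotation as R
def st(c=(.510,.188)):
    o=ctrl.get_obs();w=o['eef_rot'];r=R.from_quat(np.roll(w,-1)).as_matrix();p=np.array(o['eef_pos'])
    print('t',o['time_s'],'p',p.round(4),'ydeg',np.degrees(np.arctan2(r[1,1],r[0,1])).round(2),'F',np.round(o['wrist_force'],2),'Ftool',(r.T@o['wrist_force']).round(2),'op',round(o['opening'],3))
    print('axis in tool mm',((r.T@(np.array([*c,.1])-p))*1000).round(1),'down',r[:,0].round(3))
E
python3 -c "
from st import *;st()
for n in('top','side'):
    im,d,P=shot(n)
    if n=='top':a=im[140:250,130:260]
    else:a=im[80:190,165:295]
    save(a,n+'1.png',4)
"
```

```text
t 1.35 p [0.5094 0.1892 0.1351] ydeg 82.83 F [-0.75  0.12  0.85] Ftool [-0.85  0.03 -0.76] op 0.002
axis in tool mm [35.1 -1.1  0.8] down [-0.001  0.    -1.   ]
```

View pics/side1.png

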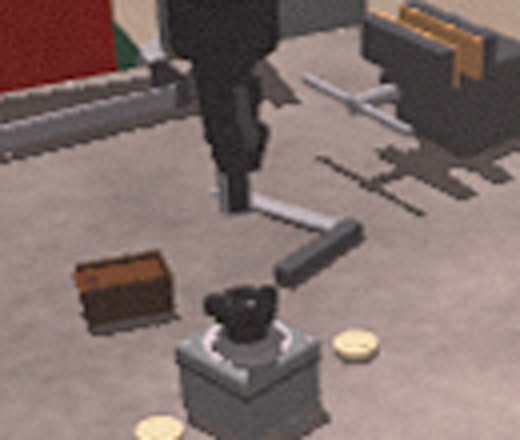

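The shut fingertips, at about (235, 210), hang over the button at (248, 310), and nothing else is nearby. Pressing slowly now.

>>> step_arm(
  motion=[
    [15, -1, 1, 0, 0, 0, 255],
    [28, -1, 1, 0, 0, 0, 255],
    [32, -1, 1, 0, 0, 0, 255],
    [34, -1, 1, 0, 0, 0, 255],
    [36, -1, 1, 0, 0, 0, 255],
    [37, -1, 1, 0, 0, 0, 255],
    [38, -1, 1, 0, 0, 0, 255],
    [39, -1, 1, 0, 0, 0, 255],
    [40, -1, 1, 0, 0, 0, 255],
    [40, -1, 1, 0, 0, 0, 255],
  ],
)

```text
time_s: 2.7
eef_pos: [0.5108, 0.1876, 0.0952]
eef_rot: [0.706, 0.044, 0.706, -0.044]
wrist_force: [0.2, 0.7, -0.1]
opening: -0.003
```

```bash
python3 -c "
from st import *;st()
im,d,P=shot('side');save(im[110:190,185:280],'side2.png',7)
"
```

```text
t 2.7 p [0.5108 0.1876 0.0952] ydeg 82.83 F [ 0.23  0.69 -0.09] Ftool [0.09 0.71 0.14] op -0.003
axis in tool mm [-4.8  0.3 -0.8] down [-0. -0. -1.]
```

View pics/side2.png

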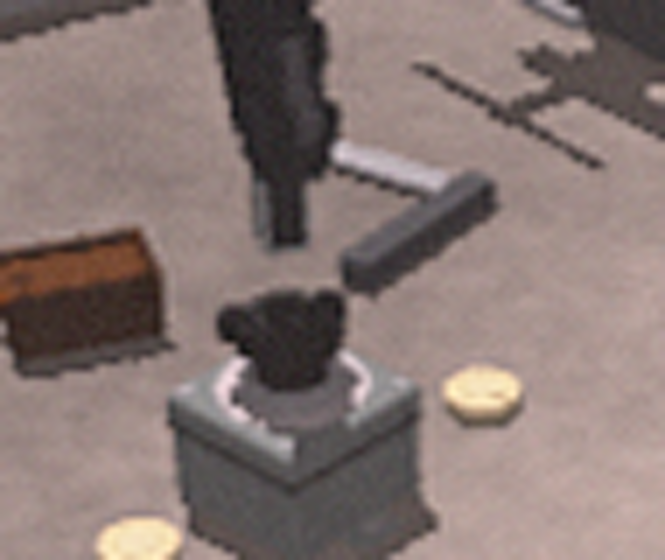

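The picture shows the fingertips at (280, 245) still clear of the head at (290, 295), although the reading puts them 5 mm into it. I'll measure the tip directly with the cameras.

```bash
python3 -c "
from st import *
for n in('side','top'):
    im,d,P=shot(n);i=ctrl.camera_info(n);Ti=np.linalg.inv(np.array(i['T']))
    for X in([.5108,.1876,.0952],[.51,.188,.1]):
        q=Ti@np.array([*X,1]);print(n,X,'->',i['fx']*q[0]/q[2]+i['cx'],i['fy']*q[1]/q[2]+i['cy'])
    m=(np.hypot(P[...,0]-.51,P[...,1]-.188)<.06)&(P[...,2]>.07)&(P[...,2]<.25)&(d>0)
    for a in np.arange(.08,.2,.008):
        k=m&(abs(P[...,2]-a)<.004)
        if k.sum(): print(round(a,3),k.sum(),P[k].mean(0).round(3),P[k].min(0).round(3),P[k].max(0).round(3))
    if n=='side':
        for v in range(134,170,2): print(v,[tuple((P[v,u]*1000).round().astype(int)) for u in(223,225,227)])
"
```

```text
side [0.5108, 0.1876, 0.0952] -> 225.83056761328697 155.0664828631665
side [0.51, 0.188, 0.1] -> 225.44483881309938 153.70870216268847
0.08 5 [0.502 0.169 0.083] [0.491 0.159 0.082] [0.512 0.18  0.084]
0.088 48 [0.506 0.176 0.088] [0.485 0.157 0.084] [0.54  0.207 0.092]
0.096 120 [0.51  0.185 0.096] [0.486 0.159 0.092] [0.541 0.211 0.1  ]
0.104 10 [0.515 0.19  0.101] [0.505 0.173 0.1  ] [0.525 0.2   0.102]
0.128 2 [0.515 0.184 0.131] [0.512 0.184 0.13 ] [0.519 0.184 0.132]
0.136 10 [0.51  0.181 0.136] [0.499 0.176 0.133] [0.521 0.184 0.14 ]
0.144 19 [0.509 0.178 0.144] [0.499 0.172 0.141] [0.521 0.194 0.147]
0.152 25 [0.509 0.18  0.153] [0.5   0.172 0.148] [0.522 0.197 0.156]
0.16 19 [0.509 0.179 0.161] [0.5   0.173 0.157] [0.522 0.191 0.163]
0.168 6 [0.509 0.177 0.166] [0.501 0.172 0.165] [0.516 0.189 0.167]
0.176 14 [0.503 0.176 0.177] [0.495 0.157 0.172] [0.517 0.213 0.18 ]
0.184 26 [0.504 0.166 0.184] [0.496 0.15  0.181] [0.518 0.215 0.187]
0.192 15 [0.5   0.163 0.193] [0.494 0.144 0.188] [0.518 0.178 0.196]
134 [(np.int64(496), np.int64(158), np.int64(185)), (np.int64(500), np.i
[... 2015 characters left out ...]
nt64(171), np.int64(82)), (np.int64(503), np.int64(159), np.int64(89))]
164 [(np.int64(499), np.int64(185), np.int64(68)), (np.int64(503), np.int64(180), np.int64(70)), (np.int64(509), np.int64(178), np.int64(69))]
166 [(np.int64(496), np.int64(179), np.int64(65)), (np.int64(501), np.int64(174), np.int64(66)), (np.int64(506), np.int64(170), np.int64(68))]
168 [(np.int64(495), np.int64(176), np.int64(60)), (np.int64(500), np.int64(173), np.int64(60)), (np.int64(505), np.int64(168), np.int64(62))]
top [0.5108, 0.1876, 0.0952] -> 192.24754465606568 195.1530928139258
top [0.51, 0.188, 0.1] -> 191.88646227983833 195.34155868882743
0.08 1 [0.525 0.171 0.083] [0.525 0.171 0.083] [0.525 0.171 0.083]
```

The depth image puts the visible tips at z ≈ 0.131 while the pose reading says 0.095, so the reported TCP is about 36 mm too low. The sideways position agrees. Since contact should only come about 30 mm further down, I'll descend guarded, by camera height and force rather than the reading.

>>> step_arm(
  motion=[
    [8, 0, -1, 0, 0, 0, 255],
    [16, 0, -1, 0, 0, 0, 255],
    [20, 0, -1, 0, 0, 0, 255],
    [22, 0, -1, 0, 0, 0, 255],
    [24, 0, -1, 0, 0, 0, 255],
    [25, 0, -1, 0, 0, 0, 255],
    [26, 0, -1, 0, 0, 0, 255],
    [26, 0, -1, 0, 0, 0, 255],
  ],
)

```text
time_s: 3.85
eef_pos: [0.5099, 0.1878, 0.0693]
eef_rot: [0.706, 0.044, 0.706, -0.044]
wrist_force: [0.5, 0.2, 0.6]
opening: -0.001
```

```bash
cat > tip.py <<'E'
from st import *
def tip(name):
    st();im,d,P=shot('side');save(im[110:190,185:280],name,7)
    m=(abs(P[...,0]-.51)<.03)&(P[...,1]>.15)&(P[...,1]<.22)&(d>0)
    # lowest finger points / head top by image column through the fingers
    for u in(222,224,226,228):print(u,[tuple((P[v,u]*1000).round().astype(int).tolist()) for v in range(146,162,1)])
E
python3 -c "
from tip import *;tip('side3.png')"
```

```text
t 3.85 p [0.5099 0.1878 0.0693] ydeg 82.83 F [0.48 0.21 0.62] Ftool [-0.62  0.27  0.45] op -0.001
axis in tool mm [-30.7   0.2   0.1] down [ 0. -0. -1.]
222 [(500, 185, 131), (499, 184, 129), (499, 183, 126), (499, 186, 120), (498, 182, 119), (500, 188, 112), (505, 205, 98), (502, 195, 101), (500, 192, 100), (499, 189, 98), (497, 183, 98), (496, 180, 97), (494, 177, 95), (494, 178, 91), (494, 178, 88), (494, 179, 84)]
224 [(503, 175, 136), (502, 175, 132), (503, 177, 128), (503, 177, 124), (504, 181, 118), (503, 178, 117), (503, 180, 112), (504, 184, 106), (505, 188, 100), (504, 186, 98), (501, 178, 100), (501, 178, 96), (500, 175, 95), (499, 174, 92), (499, 175, 88), (499, 175, 85)]
226 [(509, 177, 133), (508, 174, 131), (509, 177, 126), (507, 172, 126), (509, 177, 119), (508, 177, 116), (509, 179, 111), (511, 186, 104), (510, 184, 101), (509, 181, 100), (507, 177, 99), (508, 178, 94), (507, 176, 92), (504, 170, 93), (502, 164, 94), (503, 167, 88)]
228 [(514, 172, 135), (514, 173, 130), (515, 177, 125), (512, 170, 126), (513, 173, 120), (514, 176, 115), (516, 180, 109), (519, 189, 100), (516, 183, 100), (515, 180, 98), (512, 174, 99), (511, 171, 97), (510, 168, 96), (511, 171, 91), (506, 159, 95), (506, 158, 93)]
```

>>> step_arm(
  motion=[
    [1, 0, 0, 0, 0, 0, 255],
    [2, 0, 0, 0, 0, 0, 255],
    [3, 0, 0, 0, 0, 0, 255],
    [4, 0, 0, 0, 0, 0, 255],
    [5, 0, 0, 0, 0, 0, 255],
    [6, 0, 0, 0, 0, 0, 255],
    [6, 0, 0, 0, 0, 0, 255],
  ],
)

```text
time_s: 4.78
eef_pos: [0.5099, 0.1878, 0.0636]
eef_rot: [0.706, 0.044, 0.706, -0.044]
wrist_force: [-2.0, -0.1, 3.9]
opening: 0.002
```

>>> step_arm(
  motion=[
    [1, 0, 0, 0, 0, 0, 255],
    [2, 0, 0, 0, 0, 0, 255],
    [3, 0, 0, 0, 0, 0, 255],
    [4, 0, 0, 0, 0, 0, 255],
    [4, 0, 0, 0, 0, 0, 255],
  ],
)

```text
time_s: 5.4
eef_pos: [0.51, 0.1878, 0.0604]
eef_rot: [0.706, 0.044, 0.706, -0.044]
wrist_force: [-5.2, -1.0, 12.2]
opening: 0.001
```

>>> step_arm(
  motion=[
    [1, 0, 0, 0, 0, 0, 255],
    [2, 0, 0, 0, 0, 0, 255],
    [2, 0, 0, 0, 0, 0, 255],
  ],
)

```text
time_s: 5.78
eef_pos: [0.51, 0.1878, 0.0575]
eef_rot: [0.706, 0.044, 0.706, -0.044]
wrist_force: [-0.1, 0.3, 1.7]
opening: -0.002
```

```bash
python3 -c "
from tip import *;tip('side4.png')"
```

```text
t 5.775 p [0.51   0.1878 0.0575] ydeg 82.83 F [-0.14  0.25  1.68] Ftool [-1.68  0.23 -0.17] op -0.002
axis in tool mm [-42.5   0.2  -0. ] down [ 0.  0. -1.]
222 [(498, 180, 135), (498, 182, 130), (500, 186, 124), (498, 183, 122), (499, 186, 117), (499, 187, 113), (500, 190, 107), (501, 192, 103), (500, 191, 100), (502, 197, 93), (499, 190, 94), (498, 188, 91), (497, 185, 90), (496, 183, 88), (494, 178, 88), (493, 175, 86)]
224 [(494, 153, 150), (497, 161, 141), (503, 177, 128), (502, 176, 125), (502, 177, 121), (502, 176, 118), (502, 178, 114), (503, 181, 108), (502, 180, 106), (502, 179, 103), (504, 185, 95), (503, 184, 93), (502, 180, 92), (501, 178, 89), (499, 175, 88), (499, 174, 85)]
226 [(503, 159, 144), (502, 158, 141), (510, 180, 124), (509, 178, 122), (507, 173, 122), (507, 173, 118), (507, 174, 115), (510, 183, 106), (507, 175, 107), (506, 174, 105), (508, 178, 98), (508, 180, 93), (507, 177, 92), (506, 175, 90), (503, 169, 90), (503, 168, 88)]
228 [(508, 157, 144), (516, 177, 128), (513, 172, 128), (514, 175, 122), (514, 175, 119), (513, 173, 117), (513, 172, 114), (514, 176, 108), (513, 173, 106), (513, 175, 102), (515, 179, 95), (514, 177, 93), (513, 175, 91), (512, 173, 89), (510, 168, 89), (508, 164, 88)]
```

View pics/side4.png

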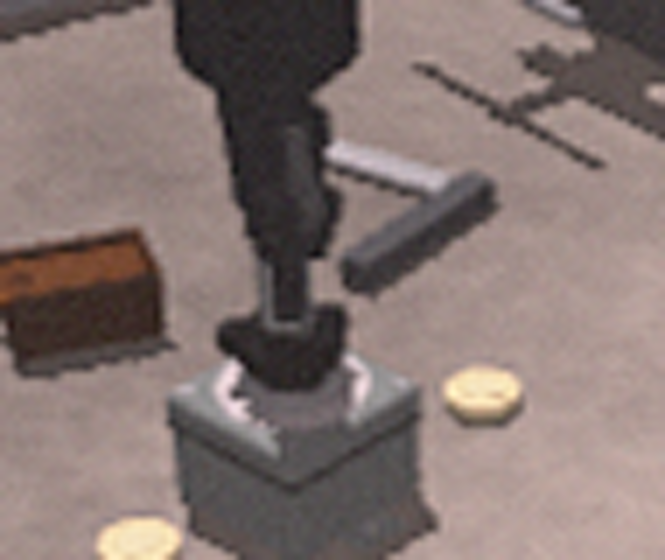

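The fingertips sit on the head, which is about 7 mm lower, and the force has dropped, so it has caught. I'll press a touch more to make the contact certain.

>>> step_arm(
  motion=[
    [0.5, 0, 0, 0, 0, 0, 255],
    [1, 0, 0, 0, 0, 0, 255],
    [1, 0, 0, 0, 0, 0, 255],
  ],
)

```text
time_s: 6.2
eef_pos: [0.51, 0.1879, 0.0566]
eef_rot: [0.706, 0.044, 0.706, -0.044]
wrist_force: [-1.8, 0.5, 6.1]
opening: -0.0
```

>>> step_arm(
  motion=[
    [-5, 0, 0, 0, 0, 0, 255],
    [-15, 0, 0, 0, 0, 0, 255],
    [-25, 0, 0, 0, 0, 0, 255],
    [-25, 0, 0, 0, 0, 0, 255],
    [-25, 0, 0, 0, 0, 0, 255],
    [-25, 0, 0, 0, 0, 0, 255],
  ],
)

```text
time_s: 6.95
eef_pos: [0.5095, 0.1877, 0.0809]
eef_rot: [0.705, 0.044, 0.706, -0.044]
wrist_force: [0.4, 0.3, -1.0]
opening: -0.002
```

```bash
python3 -c "
from tip import *;tip('side5.png')"
```

```text
t 6.95 p [0.5095 0.1877 0.0809] ydeg 82.83 F [ 0.42  0.26 -1.05] Ftool [1.05 0.31 0.39] op -0.002
axis in tool mm [-19.1   0.3   0.5] down [-0.001 -0.    -1.   ]
222 [(499, 183, 132), (499, 185, 128), (498, 182, 126), (499, 183, 122), (565, 373, -2), (560, 361, 2), (557, 353, 3), (555, 348, 2), (503, 200, 94), (501, 195, 94), (500, 193, 92), (499, 189, 91), (497, 184, 91), (496, 182, 89), (494, 178, 88), (494, 177, 85)]
224 [(504, 178, 134), (501, 172, 134), (503, 178, 127), (503, 178, 124), (504, 181, 118), (567, 360, 0), (565, 355, -1), (513, 208, 91), (509, 199, 93), (508, 196, 92), (505, 187, 94), (504, 186, 91), (502, 180, 92), (500, 176, 91), (500, 177, 86), (498, 171, 87)]
226 [(510, 179, 132), (509, 177, 129), (509, 177, 126), (163, -775, 728), (577, 366, -1), (575, 361, -2), (571, 349, 1), (516, 200, 94), (515, 198, 92), (512, 190, 94), (511, 188, 91), (508, 181, 93), (506, 176, 93), (505, 172, 92), (505, 172, 89), (503, 169, 87)]
228 [(515, 177, 131), (514, 174, 130), (515, 176, 125), (517, 182, 118), (582, 359, 1), (580, 354, 0), (577, 345, 2), (524, 203, 91), (521, 195, 92), (518, 187, 94), (516, 184, 92), (514, 179, 93), (513, 177, 90), (510, 170, 91), (510, 169, 89), (509, 168, 86)]
```

>>> step_arm(
  motion=[
    [0, 20, 0, 0, 0, 0, 255],
    [0, 40, 0, 0, 0, 0, 255],
    [10, 42, 0, 0, 0, 0, 255],
    [20, 42, 0, 0, 0, 0, 255],
    [28, 42, 0, 0, 0, 0, 255],
    [32, 42, 0, 0, 0, 0, 255],
    [36, 42, 0, 0, 0, 0, 255],
    [38, 42, 0, 0, 0, 0, 255],
    [38, 42, 0, 0, 0, 0, 255],
  ],
)

```text
time_s: 8.12
eef_pos: [0.5151, 0.2294, 0.0433]
eef_rot: [0.706, 0.044, 0.706, -0.044]
wrist_force: [0.4, -0.3, 0.2]
opening: -0.003
```

```bash
python3 -c "
from st import *
st();V=[]
im,d,P=shot('side');save(im[110:190,185:280],'side6.png',7)
f=P[(abs(P[...,0]-.513)<.03)&(P[...,1]>.2)&(P[...,1]<.26)&(P[...,2]>.095)&(P[...,2]<.12)];print(len(f),f.min(0),f.max(0),np.median(f,0))
m=(np.hypot(P[...,0]-.51,P[...,1]-.188)<.012)&(P[...,2]<.11)&(P[...,2]>.08);print('dome z',np.median(P[m],0))
"
```

```text
t 8.125 p [0.5151 0.2294 0.0433] ydeg 82.82 F [ 0.41 -0.31  0.15] Ftool [-0.15 -0.25  0.44] op -0.003
axis in tool mm [-56.7 -41.7   0.1] down [ 0. -0. -1.]
44 [0.50366978 0.21149608 0.09510414] [0.52656571 0.23005498 0.11668784] [0.51147185 0.21875032 0.10523934]
dome z [0.51015717 0.18537007 0.09236549]
```

View pics/side6.png

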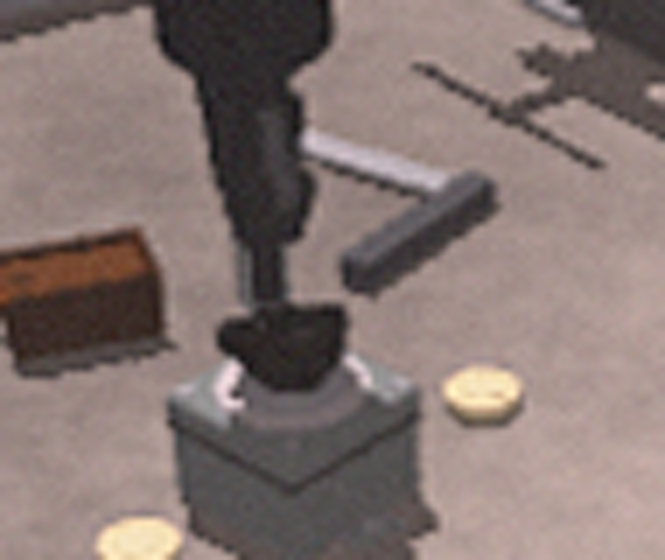

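The fingers are behind the head at (265, 290), in the gap, and the button is still down (dome at z 0.092). Moving in towards the dome.

>>> step_arm(
  motion=[
    [0, -2, 0, 0, 0, 0, 255],
    [0, -3, 0, 0, 0, 0, 255],
    [0, -4, 0, 0, 0, 0, 255],
    [0, -4, 0, 0, 0, 0, 255],
  ],
)

```text
time_s: 8.68
eef_pos: [0.5146, 0.2254, 0.0433]
eef_rot: [0.706, 0.044, 0.706, -0.044]
wrist_force: [0.6, 0.3, -0.7]
opening: -0.002
```

>>> step_arm(
  motion=[
    [0, -0.1, 3.3, 5, 0, 0, 255],
    [0, -0.6, 6.5, 10, 0, 0, 255],
    [0, -1.3, 9.8, 15, 0, 0, 255],
    [0, -2.3, 12.9, 20, 0, 0, 255],
    [0, -3.5, 15.9, 25, 0, 0, 255],
    [0, -5.1, 18.9, 30, 0, 0, 255],
    [0, -6.8, 21.6, 35, 0, 0, 255],
    [0, -6.8, 21.6, 35, 0, 0, 255],
  ],
)

```text
time_s: 9.68
eef_pos: [0.5348, 0.2163, 0.0431]
eef_rot: [0.66, 0.254, 0.66, -0.254]
wrist_force: [-1.8, 1.1, 0.5]
opening: 0.003
```

```bash
python3 -c "
from st import *
st()
im,d,P=shot('side');save(im[110:190,185:280],'side7.png',7)
"
```

```text
t 9.675 p [0.5348 0.2163 0.0431] ydeg 47.88 F [-1.78  1.1   0.51] Ftool [-0.51 -0.38 -2.05] op 0.003
axis in tool mm [-56.9 -37.6   0.6] down [-0.001  0.    -1.   ]
```

View pics/side7.png

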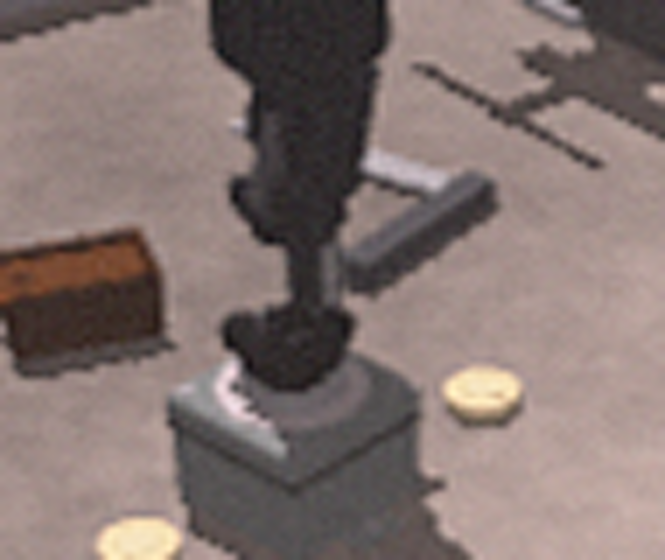

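The head has begun to turn, with its lobe now in front of the fingers, and the tangential force is 2 N as expected. Continuing along the arc.

>>> step_arm(
  motion=[
    [0, -0.1, 3.3, 5, 0, 0, 255],
    [0, -0.6, 6.5, 10, 0, 0, 255],
    [0, -1.3, 9.8, 15, 0, 0, 255],
    [0, -2.3, 12.9, 20, 0, 0, 255],
    [0, -3.5, 15.9, 25, 0, 0, 255],
    [0, -5.1, 18.9, 30, 0, 0, 255],
    [0, -5.1, 18.9, 30, 0, 0, 255],
  ],
)

```text
time_s: 10.6
eef_pos: [0.5472, 0.2, 0.0443]
eef_rot: [0.573, 0.417, 0.571, -0.415]
wrist_force: [2.9, 3.4, 3.6]
opening: -0.002
```

```bash
python3 -c "
from st import *
st()
im,d,P=shot('side');save(im[110:190,185:280],'side8.png',7)
m=(np.hypot(P[...,0]-.507,P[...,1]-.182)<.012)&(P[...,2]<.11)&(P[...,2]>.07);print('dome z',m.sum(),np.median(P[m],0),P[m][:,2].max())
"
```

```text
t 10.6 p [0.5472 0.2    0.0443] ydeg 17.94 F [2.92 3.36 3.61] Ftool [-3.6   3.82 -2.29] op -0.002
axis in tool mm [-55.8 -38.9  -0.1] down [ 0.003  0.001 -1.   ]
dome z 57 [0.50677561 0.17840122 0.09635353] 0.10118720725538999
```

View pics/side8.png

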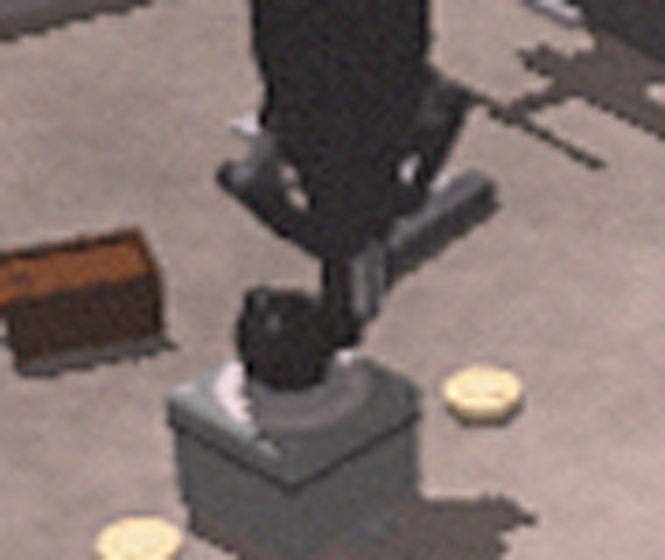

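The head has sprung up (top at z 0.101). I'll reverse the arc to the gap's middle so the head follows back to rest, then lift away.

>>> step_arm(
  motion=[
    [0, 1.4, -6.5, -10, 0, 0, 255],
    [0, -0.3, -12.9, -20, 0, 0, 255],
    [0, -3, -19, -30, 0, 0, 255],
    [0, -6.9, -24, -40, 0, 0, 255],
    [0, -11.5, -29, -50, 0, 0, 255],
    [0, -17, -33, -60, 0, 0, 255],
    [0, -19, -34, -65, 0, 0, 255],
    [-20, -19, -34, -65, 0, 0, 255],
    [-60, -19, -34, -65, 0, 0, 255],
    [-100, -19, -34, -65, 0, 0, 255],
  ],
)

```text
time_s: 11.9
eef_pos: [0.5162, 0.2255, 0.1434]
eef_rot: [0.705, 0.043, 0.707, -0.044]
wrist_force: [0.3, -0.5, 0.8]
opening: 0.006
```

>>> step_arm(
  motion=[
    [-30, 60, 0, 0, 0, 0, 255],
    [-30, 120, 0, 0, 0, 0, 255],
    [-30, 150, 0, 0, 0, 0, 255],
    [-30, 150, 0, 0, 0, 0, 255],
    [-30, 150, 0, 0, 0, 0, 255],
  ],
)

```text
time_s: 12.52
eef_pos: [0.5354, 0.3739, 0.1724]
eef_rot: [0.705, 0.043, 0.706, -0.044]
wrist_force: [0.3, -0.8, -0.4]
opening: -0.0
```

```bash
python3 - <<'E'
from fit import *
import st;st.st();V=[]
for n in('top','side'):
    im,d,P=shot(n);o=np.load(n+'0.npz')['im'];V.append((im,o))
    x,fu,ms,v=head(n,im,P,(.51,.188));print(n,x,np.degrees(x[2]),fu)
    m=(np.hypot(P[...,0]-.51,P[...,1]-.188)<.012)&(P[...,2]>.07)&(P[...,2]<.12);print('dome',np.median(P[m],0))
T=[a[120:260,90:450] for a in V[0]]
cv2.imwrite('pics/end.png',np.vstack([cv2.resize(a[...,::-1],None,fx=2.1,fy=2.1) for a in T]))
E
```

```text
t 12.525 p [0.5354 0.3739 0.1724] ydeg 82.91 F [ 0.33 -0.84 -0.4 ] Ftool [ 0.4  -0.79  0.44] op -0.0
axis in tool mm [  72.7 -187.5   -2.1] down [-0.002 -0.002 -1.   ]
top [0.51052556 0.18953498 0.37014724] 21.207874901764477 25.56909458192638
dome [0.51099755 0.18808698 0.09891356]
side [0.50843558 0.18521432 0.32761238] 18.77080670168518 81.14780130007858
dome [0.50813092 0.18599274 0.09928615]
```

View pics/end.png

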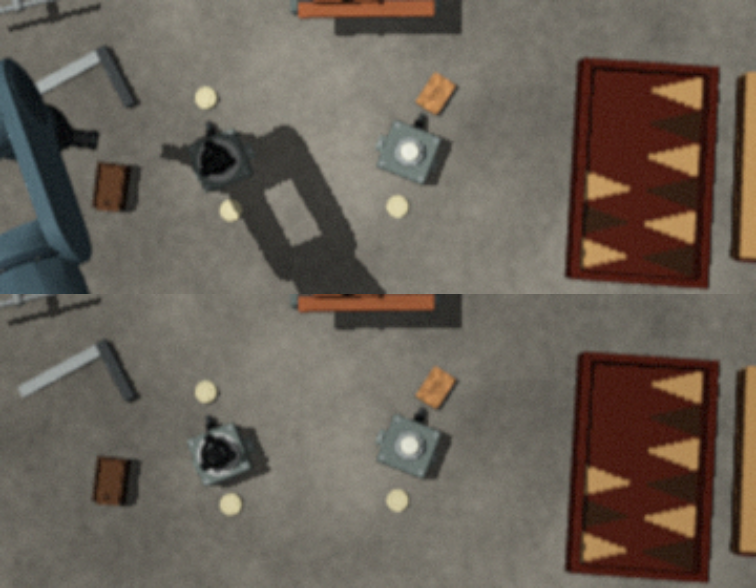

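The picture pair (now above, start below) shows every loose thing where it was. The head is at its start angle (21° against 23°, with a shadow over it) and at full height, and the hand is clear on the left. Handing in.

```bash
python3 -c "
from h import *;print(ctrl.hand_in())"
```

```text
the job is handed in; nothing more can be done
None
```

I did the stop check in full and handed it in at about 12.6 s; the hand-in reported no verdict. The shut fingertips pushed the button in until it caught, with about 12 N just before the catch. With the fingers off, it stayed down by itself, its top about 7 mm lower. I then pushed lobe 1 clockwise with 2–4 N until the latch let go and the head sprang up, let the head turn back, and moved the hand clear.

**Last checks:**
- **Button height:** both cameras put the dome top at 0.099 m, the same as before I started.
- **Head angle:** the top view gives 21° against 23° at the start. The arm's shadow lay over it, so the 2° difference (0.03 rad) is within the fit's error. The side-view fit was poor both times (24° then 19°), so I didn't rely on it.
- **Everything else:** by eye, the loose things look unmoved between the first and last top views. I did not measure how far each one may have shifted. I never went near the start button.

**Disagreement found:** the reported TCP height was about 36 mm lower than the real fingertips. I noticed when the first press met no force, and then worked from camera heights and contact force instead.

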